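# Wind the wax press open and draw out the mould

## Robot

A 6-joint arm with a two-finger parallel gripper is mounted at the origin on the work surface. World frame = base frame: x ahead of the robot, y to its left, z up, the work surface at z = 0. Lengths are in mm, angles in degrees, forces in N, time in s.
With the tool pointing down it reaches from about 375 to 825 mm from the base axis. Payload 5.5 kg.
Tool frame: the origin (TCP) lies at the very end of the fingers, on their centre line; the grasp point (between the pads) lies 19 mm behind it (bot.grasp_offset is the distance from the TCP to the grasp point, in mm); z points along the fingers, y is the line along which they close (so a half turn about z gives the same grasp; the last joint's range is limited). The gripper opens to 85 mm and grips with 20 to 120 N. Pads are 22 mm wide; open, the fingers measure 114 mm over their backs; the gripper's body (76 mm by 85 mm) begins 54 mm behind the grasp point. The pads swing forward as they close: fully open they stand 13 mm farther back than shut.
Start: joints at [67.208, 17.962, -2.699, 69.339, 0, 90], TCP at [232.431, 553.146, 203.099] pointing down, gripper open.
Joint ranges: [-152.73, 152.73], [-39.44, 99.34], [-58.76, 71.6], [-118.89, 123.64], [-81.53, 83.1], [-180, 180]. Speed limits (degrees/s): [136.94, 136.94, 172.46, 180, 180, 180].

## Interface

Orientations are given as a 3x3 rotation matrix whose columns are the frame's x, y, z axes.
In Python, from rig import bot gives the robot as it stands.
- The arm moves only by the shell command python3 -m crank 'ROWS' [OPENING] [FORCE]. ROWS is a JSON object of lists of equal length, an entry for each row: "translation": the shift along the world's x, y, z in mm, a list of three; "yaw": the turn about the world's z in degrees. A call has 1 to 10 rows; each row shifts and turns the commanded pose from where the row before left it; what a row does not reach is not made up. A row lasts 1/8 s, in which the tool goes at most 62.5 mm and 10.7 degrees, less where a joint would pass 70% of its speed; a pose out of reach is approached as far as the arm can. A call with a gripper value outside its range is refused whole. OPENING is the gripper's target within -1 to 1 (shut at 1, half-way at 0, fully open at -1), set as the call begins (- or left out, the last holds). The fingers move at their own pace and stop on an object; FORCE is the grip in N (left out, the last holds). Time passes only in rows, so rows that do not move let the fingers close. It gives the time, the measured TCP pose, the force, the opening and the grip force at its end, in the units of the state.
- bot.observe(): the state, without advancing time (a new reading comes with each control period).
- bot.get_image(name): name is "side" or "top"; returns a dict with "frame" (400x640x3 uint8, blue, green, red), "intrinsics" (3x3 intrinsics, pixels), "xyz" and "attitude" of the camera in the world. Camera axes: x right, y down, z forward; pixel columns grow to the right and rows downward; lengths in mm; the calibration is good to about 2 mm. A picture is of the moment at which its call begins. There is no depth.
- bot.job_done(): hands the job in; it is judged then, once.
Trained networks look in a picture, given as the dict that the camera call returned (one of the last four; its "shot" number tells which), for a name from the list of things; names that differ only in an ending like _2 or _b are one class to them, and where a whole thing is asked for, a point or a joint stands for the part that bears it (a point fixed in the world has none). Each returns a list of dicts, best first, with "p" (0 to 1); they miss things now and then, are a little off and sometimes report something else, mostly with a low value. They report only what shows in the picture. A call takes as long as a camera call.
- bot.recognise(picture, label): "box" ([left, top, right, bottom] in pixels, round what is visible of it).
- bot.mark_of(picture, label): "location" ([column, row] in pixels: a listed point, or the origin of a listed thing).
The state is a dict: "time": time; "joint_positions": joint angles; "qd": joint speeds; "joint_torque": joint torques, N m; "tool_pos": TCP position; "tool_rot": TCP orientation; "ft_force": force on the tool from outside, world axes, zero at the start; "ft_torque": the same for the moment, N m; "grip_width": finger opening in mm; "gripper_force": force on a finger pad.
Only numpy, scipy, OpenCV 4.12 (cv2) and the standard library are available. Lean on these libraries where they do the work, as an engineer would, in place of code of your own. Each camera call takes 0.05 s, during which the arm holds its last target. There are 200 camera calls.

## Task

The wax in the press has set. Take the crank grip and wind the handwheel anticlockwise, following it as it climbs, until the ram comes up solid against its top stop; quit turning the moment you feel that, and leave it there. Then draw the mould by its handle straight out along the bed until it meets the lip at the end, and let go. The press stands loose on the bench, so work gently enough not to shove or twist it, and leave the pitcher, candles and tin alone.

Things in the scene. Friction and masses are not known exactly. Their poses are not given: they have to be found in the camera images.
- press: Grey two-column screw press, about 7 kg, standing loose on rubber pads: a sideways push of some 30 N starts it sliding. Origin on the bench under the ram's axis, z up; the bed runs out to -x. Columns (24 mm) at y = +-90 mm carry a crosshead (50 mm in x, 220 mm in y, top z = 200 mm). Bed top z = 30 mm, 94 mm wide between guide strips 10 mm high; its end lip, 6 mm high, begins at x = -178 mm.
- bed_end (a point): Middle of the outer end of the press's bed, at the height of the bed's top: x = -188 mm, z = 30 mm in the press's frame.
- wheel_hub (a point): Centre of the handwheel on the screw's vertical axis, at mid-height of its rim: three spokes, 147 mm over the rim, rim 15 mm thick. Wheel, screw and ram climb 10 mm for each turn anticlockwise seen from above, and stay where they are left; turning takes about 4 N at the crank grip. It starts 0.8 to 1.8 turns below a hard stop, which is not marked and has to be felt.
- crank_grip (a point): Centre of the black crank grip standing on the wheel's rim: an upright barrel 22 mm thick and 45 mm tall, 66 mm from the wheel's axis and 35 mm above wheel_hub; the rim's top lies 27 mm below this point. The barrel turns freely on its pin, so a hand holding it can keep its own direction as it goes round. It begins 0.255 to 0.27 m above the bench.
- mould_handle (a point): Middle of the black grip of the mould's handle: a level bar 16 mm thick and 64 mm long, ending in a 26 mm ball. It points out of the press along the bed; the frame's x axis runs along the bar towards the mould. 68 mm above the bench, 150 mm from the mould's axis; loose, 0.6 to 0.95 kg with its mould.
- mould_mouth (a point): Centre of the mouth of the loose aluminium mould, z up along its axis: a round cup 76 mm outside, 58 mm inside, on a 90 mm square foot 10 mm thick, 70 mm tall in all. It stands on the bed under the ram, whose 50 mm piston reaches 3 to 13 mm down into it; with the ram at its stop the piston is 5 mm clear. Drawn out to the lip the mould moves about 133 mm.
- pitcher: Aluminium pouring pitcher, 112 mm across and 170 mm tall, with a black handle; origin under its middle. Bystander.
- candle0: White candle cup, 78 mm across, 85 mm tall; origin under its middle. Bystander.
- candle1: White candle cup, 78 mm across, 85 mm tall; origin under its middle. Bystander.
- tin: Lidded candle tin, 75 mm across, 38 mm tall; origin under its middle. Bystander.

How it is judged:
By the outcome, as a careful person would: the job done as asked, in the order asked, and still so for the second after the job is handed in, with the robot touching nothing.
It also fails if it takes over 72 s, if anything falls off the work surface, if the arm or the gripper's body presses on something with over 40 N, if the wrist force passes 120 N, or if a joint passes its speed limit or range.

## Working session

There is one attempt and no reset: what is moved stays moved. The work goes in short steps, Python scripts to look and compute and a shell command to move; the robot and the scene stay as the last step left them, time stands still between calls to the robot, and variables do not carry over. Pictures are saved under pics/ and viewed, at most 10 in all, crops included, and the job is handed in when it is done.

```bash
mkdir -p pics; ls; cat > h.py <<'E'
import numpy as np, cv2
from rig import bot
def ray(p,uv):
    d=np.linalg.inv(np.array(p["intrinsics"]))@np.array([uv[0],uv[1],1.]); d=np.array(p["attitude"])@d
    return np.array(p["xyz"],float), d/np.linalg.norm(d)
def atz(p,uv,z):
    o,d=ray(p,uv); return o+d*(z-o[2])/d[2]
def tri(obs):
    A=np.zeros((3,3));b=np.zeros(3)
    for p,uv in obs:
        o,d=ray(p,uv);M=np.eye(3)-np.outer(d,d);A+=M;b+=M@o
    x=np.linalg.solve(A,b)
    return x,[np.linalg.norm((np.eye(3)-np.outer(ray(p,u)[1],ray(p,u)[1]))@(x-ray(p,u)[0])) for p,u in obs]
E
python3 - <<'E'
from h import *
s=bot.get_image("side");t=bot.get_image("top")
cv2.imwrite("pics/s0.png",s["frame"]);cv2.imwrite("pics/t0.png",t["frame"])
print(s["xyz"],t["xyz"])
for n in ["press","bed_end","wheel_hub","crank_grip","mould_handle","mould_mouth","pitcher","candle0","candle1","tin"]:
    a=bot.mark_of(s,n);b=bot.mark_of(t,n)
    print(n,[(np.round(x["location"],1).tolist(),round(x["p"],2)) for x in a[:2]],[(np.round(x["location"],1).tolist(),round(x["p"],2)) for x in b[:2]])
    if a and b: print("   ",*[np.round(q,1) for q in tri([(s,a[0]["location"]),(t,b[0]["location"])])])
E
```

```text
pics
[-134.03995804 -652.55787817 1175.12905252] [ 413.11898742    9.30202674 1254.2494886 ]
press [([317.7, 219.8], 0.63)] [([306.2, 184.8], 0.79), ([351.9, 189.4], 0.52)]
    [571.7  67.    5.5] [1.7 1.7]
bed_end [([352.3, 257.3], 0.7)] [([364.9, 200.3], 0.68)]
    [ 519.7 -125.3   48.2] [0.4 0.4]
wheel_hub [([321.3, 171.3], 0.75)] [([306.9, 176.6], 0.8)]
    [567.5  54.4 225.4] [0.1 0.1]
crank_grip [([304.1, 169.3], 0.67)] [([300.9, 196.7], 0.6)]
    [510.4  66.3 261.3] [2.6 2.6]
mould_handle [([350.0, 240.6], 0.82)] [([350.5, 189.0], 0.88)]
    [556.3 -79.5  49.7] [1.4 1.4]
mould_mouth [([322.6, 197.7], 0.82)] [([307.4, 182.0], 0.58)]
    [570.5  54.9 115.6] [3.9 3.9]
pitcher [([433.5, 324.6], 0.64), ([245.5, 147.6], 0.29)] [([441.4, 198.1], 0.6)]
    [ 541.7 -394.3   -6.9] [9.9 9.9]
candle0 [([246.5, 143.9], 0.87), ([213.7, 176.5], 0.84)] [([186.2, 218.5], 0.96), ([180.2, 170.3], 0.94)]
    [481.3 358.6 195.4] [46.4 46.4]
candle1 [([246.5, 143.9], 0.87), ([213.7, 176.5], 0.84)] [([186.2, 218.5], 0.96), ([180.2, 170.3], 0.94)]
    [481.3 358.6 195.4] [46.4 46.4]
tin [([366.8, 329.9], 0.56)] [([415.3, 234.5], 0.81)]
    [ 408.9 -294.     1.3] [4. 4.]
```

```bash
python3 - <<'E'
import cv2,numpy as np
s=cv2.imread("pics/s0.png")[90:350,190:480];t=cv2.imread("pics/t0.png")[100:290,150:490]
s=cv2.resize(s,None,fx=2.2,fy=2.2,interpolation=3)[:572];t=cv2.resize(t,None,fx=2.35,fy=2.35,interpolation=3)
cv2.imwrite("pics/sc.png",s);cv2.imwrite("pics/tc.png",t)
E
```

```text
(no output)
```

View pics/sc.png

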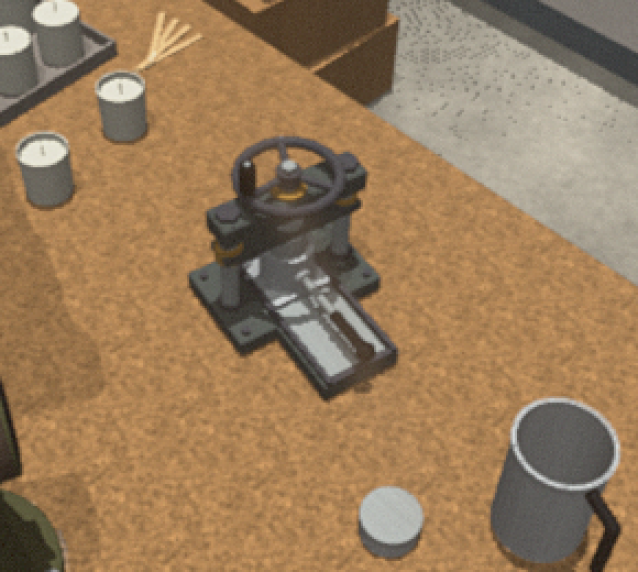

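View pics/tc.png

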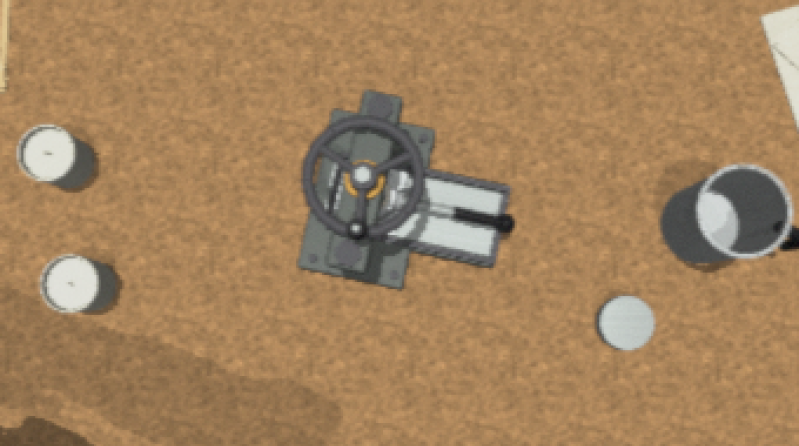

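The side crop shows the press with its bed running out to the lower right. The crank grip is at full-frame (304,169), and the handle lies on the bed at (350,240). In the top view the hub is at about (305,174), the grip at (301,197) and the bed runs towards -y. The bystanders are all clear. Next I'll fit the press pose from the known geometry.

```bash
cat > fit.py <<'E'
from h import *
from scipy.optimize import least_squares
def proj(p,X):
    c=np.array(p["attitude"]).T@(np.array(X)-np.array(p["xyz"])); u=np.array(p["intrinsics"])@c; return u[:2]/u[2]
def marks(names,n=2):
    L=[]
    for i in range(n):
        for cam in("side","top"):
            p=bot.get_image(cam)
            for k in names:
                r=bot.mark_of(p,k)
                if r and r[0]["p"]>.4: L.append((p,k,np.array(r[0]["location"])))
    return L
def model(v):
    x,y,th,hz,ph,mx,my,mt=v; R=lambda a:np.array([[np.cos(a),-np.sin(a),0],[np.sin(a),np.cos(a),0],[0,0,1]])
    T=lambda q:np.array([x,y,0])+R(th)@np.array(q,float)
    return dict(press=T([0,0,0]),bed_end=T([-188,0,30]),wheel_hub=T([0,0,hz]),crank_grip=T([0,0,hz+35])+66*np.array([np.cos(ph),np.sin(ph),0]),
      mould_mouth=T([mx,my,100]),mould_handle=T([mx,my,68])+R(th+mt)@np.array([-150,0,0.]))
def fit(L):
    def f(v):
        m=model(v); r=[(proj(p,m[k])-u)/1.2 for p,k,u in L]
        return np.concatenate(r+[[v[5]/2,v[6]/2,v[7]/.02,(v[3]-227)/4]])
    s=least_squares(f,[567,57,1.31,227,2.9,0,0,0],loss="soft_l1",x_scale=[10,10,.1,5,.1,1,1,.02]); return s.x,f(s.x)
if __name__=="__main__":
    L=marks(["press","bed_end","wheel_hub","crank_grip","mould_handle","mould_mouth"])
    v,r=fit(L); print(np.round(v,2),"th,ph deg",np.degrees(v[[2,4]]).round(1))
    for k,q in model(v).items(): print(k,q.round(1))
    for i,(p,k,u) in enumerate(L): print(k,(r[2*i:2*i+2]*1.2).round(1),end=" ")
    o=bot.observe();print("\n",o["time"],o["tool_pos"],np.round(o["tool_rot"],3).tolist(),o["grip_width"],o["ft_force"])
E
python3 fit.py
```

```text
[ 5.6934e+02  6.0470e+01  1.3500e+00  2.2704e+02  3.1100e+00  3.0400e+00
 -8.3000e-01  3.0000e-02] th,ph deg [ 77.6 178.2]
press [569.3  60.5   0. ]
bed_end [ 528.9 -123.1   30. ]
wheel_hub [569.3  60.5 227. ]
crank_grip [503.4  62.5 262. ]
mould_mouth [570.8  63.3 100. ]
mould_handle [542.6 -84.1  68. ]
press [ 0.7 -0.6] bed_end [-2.4 -1.5] wheel_hub [ 0.1 -0.4] crank_grip [-2.   1.8] mould_handle [-2.   0.8] mould_mouth [-0.9 -0.1] press [ 0.6 -0.2] bed_end [ 0.8 -0.6] wheel_hub [-0.2  0.2] crank_grip [0.7 0.4] mould_handle [-0.9  0.4] mould_mouth [0.1 0.7] press [ 0.8 -0. ] bed_end [ 1.3 -1.1] wheel_hub [-1.  -0.1] crank_grip [ 1.6 -0.6] mould_mouth [1.4 2.1] press [ 1.7 -0.9] bed_end [-0.7  0.2] wheel_hub [-2.6 -0.3] crank_grip [-1.3  2.8] mould_handle [ 1.  -0.4] mould_mouth [ 3.6 -1.2] 
 2.5 [232.41492108 553.15134266 203.08854139] [[-0.922, 0.387, 0.0], [0.387, 0.922, -0.0], [-0.0, -0.0, -1.0]] 85.2881704147304 [ 0.08751412 -0.28003731 -0.30898389]
```

```bash
python3 - <<'E'
from fit import *
p=bot.get_image("top")
print("rim centre",atz(p,(304.9,175.1),230).round(1),"gripTop",atz(p,(301.5,197.7),284).round(1),"rim diam check",(atz(p,(279,175),230)-atz(p,(330.9,175),230)).round(0))
for k,X in dict(hub=[569.3,60.5,227],grip=[503.4,62.5,262]).items(): print(k,proj(p,X).round(1))
f=p["frame"][150:215,260:350]; cv2.imwrite("pics/z.png",cv2.resize(f,None,fx=8,fy=8,interpolation=3))
E
```

```text
rim centre [571.   59.7 230. ] gripTop [503.6  65.  284. ] rim diam check [ -1. 142.   0.]
hub [304.7 175.9]
grip [302.9 198.6]
```

View pics/z.png

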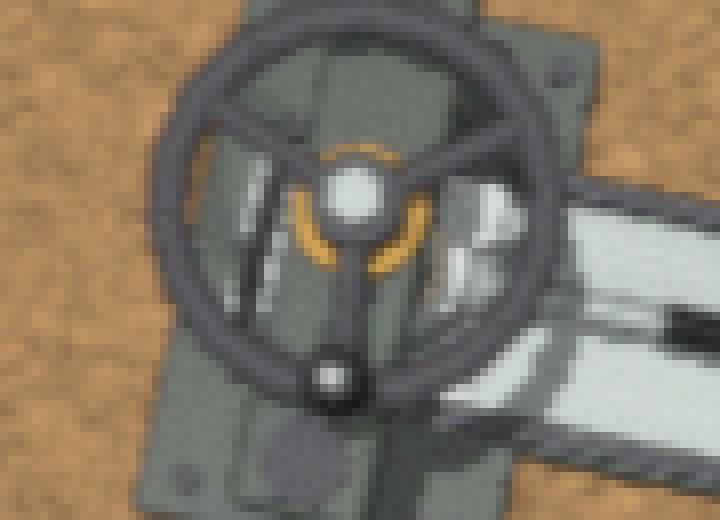

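The top close-up shows the rim centre at full-frame pixel (304.4,175.4) and the grip's top at (301.8,197.1). That puts the hub near (570,61) and the grip near (504,64), with its centre at z≈262.

```bash
python3 -m crank '{"translation":[[27,-49,12],[27,-49,12],[27,-49,12],[27,-49,12],[27,-49,12],[27,-49,12],[27,-49,12],[27,-49,12],[27,-49,12],[28,-48,12]],"yaw":[0,0,0,0,0,0,0,0,0,0]}' -0.4 30; python3 -m crank '{"translation":[[0,0,0],[0,0,0]],"yaw":[0,0]}'
python3 - <<'E'
from fit import *
p=bot.get_image("top");q=bot.get_image("side")
o=bot.observe();print(o["tool_pos"],o["grip_width"],np.degrees(np.arctan2(o["tool_rot"][1][1],o["tool_rot"][0][1])))
a,b=p["frame"][150:240,260:360],q["frame"][110:230,260:380]
cv2.imwrite("pics/n1.png",np.hstack([cv2.resize(a,(444,400),interpolation=3)[:,:400],cv2.resize(b,(400,400),interpolation=3)]))
E
```

```text
time: 3.8
tool_pos: [504.1, 62.4, 323.8]
tool_rot: [[-0.922, 0.388, 0.001], [0.388, 0.922, 0.0], [-0.001, 0.001, -1.0]]
ft_force: [1.0, 0.6, -0.4]
grip_width: 59.9
gripper_force: 0.0
time: 4.05
tool_pos: [503.1, 64.3, 322.9]
tool_rot: [[-0.922, 0.388, -0.001], [0.388, 0.922, 0.0], [0.001, 0.0, -1.0]]
ft_force: [-0.4, 0.2, -0.1]
grip_width: 59.9
gripper_force: 0.0
[502.72264276  65.0802661  322.81686167] 59.77701271105745 67.28445408769342
```

View pics/n1.png

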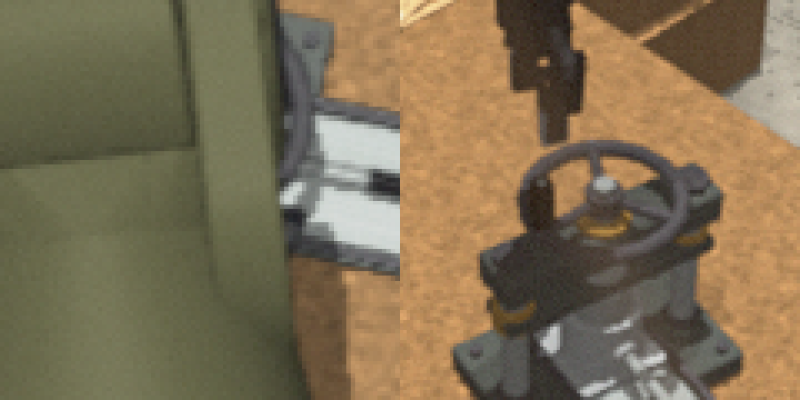

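The side view has the fingers above the grip, whose top is at about full-frame (302,165). I'll check that against the projection.

```bash
python3 - <<'E'
from fit import *
q=bot.get_image("side"); 
for X in ([504,64,284],[503,65,322],[570,61,227],[504,64,240]): print(X,proj(q,X).round(1))
r=bot.mark_of(q,"crank_grip");print(r)
E
```

```text
[504, 64, 284] [301.8 164.7]
[503, 65, 322] [301.1 153.8]
[570, 61, 227] [320.3 169.3]
[504, 64, 240] [302.  176.6]
[{'location': [300.4, 170.8], 'p': 0.47}]
```

```bash
python3 -m crank '{"translation":[[1,-1,-25],[0,0,-25],[0,0,-18],[0,0,-10],[0,0,0]],"yaw":[0,0,0,0,0]}' && python3 -m crank '{"translation":[[0,0,0],[0,0,0],[0,0,0],[0,0,0],[0,0,0],[0,0,0]],"yaw":[0,0,0,0,0,0]}' 1 30
```

```text
time: 4.88
tool_pos: [503.9, 63.7, 244.7]
tool_rot: [[-0.922, 0.386, -0.001], [0.386, 0.922, -0.0], [0.001, -0.0, -1.0]]
ft_force: [0.7, 0.4, 0.1]
grip_width: 59.4
gripper_force: 0.0
time: 5.62
tool_pos: [505.8, 64.0, 246.5]
tool_rot: [[-0.922, 0.387, 0.003], [0.387, 0.922, 0.002], [-0.002, 0.003, -1.0]]
ft_force: [1.4, 2.9, 6.6]
grip_width: 18.3
gripper_force: 29.3
```

```bash
python3 - <<'E'
from fit import *
q=bot.get_image("side");o=bot.observe();print(o["tool_pos"],o["ft_force"],o["ft_torque"],o["grip_width"],o["gripper_force"])
cv2.imwrite("pics/n2.png",cv2.resize(q["frame"][120:220,260:360],(600,600),interpolation=3))
E
```

```text
[505.73526606  63.98955714 246.45413772] [0.72032545 2.98549597 6.09208173] [ 0.83573819 -0.35620041  0.03318667] 18.242353263630378 29.349348639661912
```

View pics/n2.png

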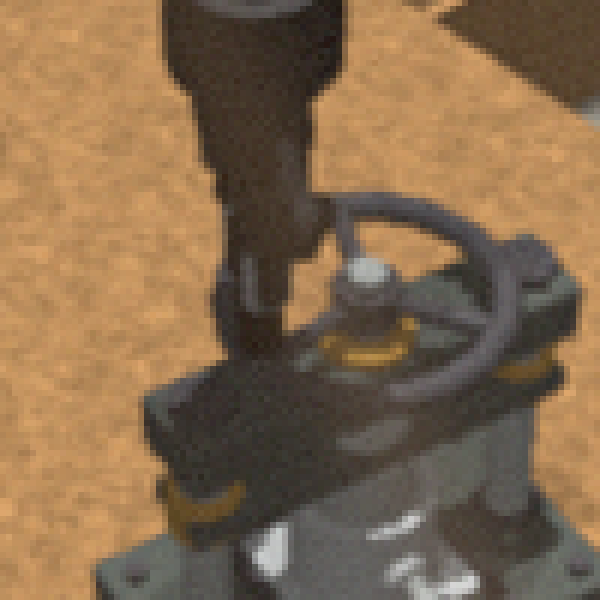

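The fingers are round the grip with their tips just above the rim at crop (250,350). Now I'll work out the circle steps.

```bash
cat > steps.py <<'E'
import numpy as np,sys
a0,st,n=map(float,sys.argv[1:4]);n=int(n)
a=np.radians(a0+st*np.arange(n+1));P=np.c_[66*np.cos(a),66*np.sin(a),10*(a-a[0])/2/np.pi]
D=np.diff(np.round(P-P[0],1),axis=0)
for i in range(0,n,10): print(a0+st*i,str(np.round(D[i:i+10],1).tolist()).replace(" ",""))
E
cat > chk.py <<'E'
# prints force in radial/tangential axes about hub; exit 1 when too high
import sys,numpy as np
from rig import bot
o=bot.observe();c=np.array([float(sys.argv[2]),float(sys.argv[3])]) if len(sys.argv)>3 else np.array([570.5,61])
d=np.array(o["tool_pos"][:2])-c;r=np.hypot(*d);u=d/r;t=np.array([-u[1],u[0]]);F=np.array(o["ft_force"])
print(round(o["time"],2),"ang %.1f r %.1f z %.1f Frad %.1f Ftan %.1f Fz %.1f w %.1f g %.0f"%(np.degrees(np.arctan2(d[1],d[0]))%360,r,o["tool_pos"][2],F[:2]@u,F[:2]@t,F[2],o["grip_width"],o["gripper_force"]))
sys.exit(abs(F[:2]@t)>float(sys.argv[1]) or np.hypot(*F[:2])>25)
E
python3 steps.py 177.5 6 5; python3 steps.py 207.5 9 30; python3 steps.py 477.5 5 72
```

```text
177.5 [[0.1,-6.9,0.2],[0.7,-6.9,0.1],[1.5,-6.7,0.2],[2.2,-6.6,0.2],[2.9,-6.3,0.1]]
207.5 [[5.5,-8.8,0.2],[6.8,-7.8,0.3],[7.9,-6.7,0.3],[8.9,-5.3,0.2],[9.6,-3.9,0.3],[10.1,-2.3,0.2],[10.3,-0.7,0.3],[10.3,0.9,0.2],[10.1,2.5,0.3],[9.5,4.0,0.2]]
297.5 [[8.8,5.5,0.3],[7.8,6.8,0.2],[6.7,7.9,0.3],[5.3,8.9,0.2],[3.9,9.6,0.3],[2.3,10.1,0.2],[0.7,10.4,0.3],[-0.9,10.3,0.2],[-2.5,10.0,0.3],[-4.0,9.6,0.2]]
387.5 [[-5.5,8.7,0.2],[-6.8,7.8,0.3],[-7.9,6.7,0.3],[-8.9,5.3,0.2],[-9.6,3.9,0.2],[-10.1,2.4,0.3],[-10.3,0.7,0.3],[-10.4,-0.9,0.2],[-10.0,-2.5,0.2],[-9.5,-4.1,0.3]]
477.5 [[-5.0,-2.9,0.1],[-4.7,-3.3,0.2],[-4.4,-3.7,0.1],[-4.1,-4.1,0.2],[-3.7,-4.4,0.1],[-3.3,-4.7,0.1],[-2.9,-5.0,0.2],[-2.4,-5.2,0.1],[-2.0,-5.4,0.1],[-1.5,-5.6,0.2]]
527.5 [[-1.0,-5.6,0.1],[-0.5,-5.8,0.2],[0.0,-5.7,0.1],[0.5,-5.8,0.1],[1.0,-5.6,0.2],[1.5,-5.6,0.1],[2.0,-5.4,0.2],[2.4,-5.2,0.1],[2.9,-5.0,0.1],[3.3,-4.7,0.2]]
577.5 [[3.7,-4.4,0.1],[4.1,-4.1,0.2],[4.4,-3.7,0.1],[4.7,-3.3,0.1],[5.0,-2.9,0.2],[5.2,-2.4,0.1],[5.4,-2.0,0.1],[5.6,-1.5,0.2],[5.7,-1.0,0.1],[5.7,-0.5,0.2]]
627.5 [[5.8,0.0,0.1],[5.7,0.5,0.1],[5.7,1.0,0.2],[5.5,1.5,0.1],[5.4,2.0,0.2],[5.3,2.4,0.1],[4.9,2.9,0.1],[4.8,3.3,0.2],[4.4,3.7,0.1],[4.0,4.1,0.2]]
677.5 [[3.7,4.4,0.1],[3.3,4.7,0.1],[2.9,5.0,0.2],[2.5,5.2,0.1],[1.9,5.4,0.1],[1.5,5.6,0.2],[1.0,5.6,0.1],[0.5,5.8,0.2],[0.0,5.7,0.1],[-0.5,5.8,0.1]]
727.5 [[-1.0,5.6,0.2],[-1.5,5.6,0.1],[-1.9,5.4,0.2],[-2.5,5.2,0.1],[-2.9,5.0,0.1],[-3.3,4.7,0.2],[-3.7,4.4,0.1],[-4.0,4.1,0.2],[-4.4,3.7,0.1],[-4.8,3.3,0.1]]
777.5 [[-4.9,2.9,0.2],[-5.3,2.4,0.1],[-5.4,2.0,0.1],[-5.5,1.5,0.2],[-5.7,1.0,0.1],[-5.7,0.5,0.2],[-5.8,0.0,0.1],[-5.7,-0.5,0.1],[-5.7,-1.0,0.2],[-5.6,-1.5,0.1]]
827.5 [[-5.4,-2.0,0.2],[-5.2,-2.4,0.1]]
```

```bash
python3 -m crank '{"translation":[[0.1,-6.9,0.2],[0.7,-6.9,0.2]],"yaw":[0,0]}' >/dev/null; python3 chk.py 15 && python3 -m crank '{"translation":[[1.5,-6.7,0.2],[2.2,-6.6,0.2],[2.9,-6.3,0.1]],"yaw":[0,0,0]}' >/dev/null; python3 chk.py 15
```

```text
5.92 ang 189.5 r 64.5 z 246.8 Frad -4.1 Ftan -4.3 Fz 3.8 w 18.1 g 29
5.92 ang 189.5 r 64.5 z 246.8 Frad -4.1 Ftan -4.3 Fz 3.8 w 18.1 g 29False
False
```

```bash
sed -i 's/sys.exit(\(.*\))$/sys.exit(int(\1))/' chk.py; python3 -m crank '{"translation":[[2.2,-6.7,0.2],[2.7,-6.6,0.2],[3.4,-6.3,0.1]],"yaw":[0,0,0]}' >/dev/null; python3 chk.py 15 && python3 -m crank '{"translation":[[5.5,-8.8,0.2],[6.8,-7.8,0.3],[7.9,-6.7,0.3]],"yaw":[0,0,0]}' >/dev/null; python3 chk.py 15
```

```text
6.3 ang 208.3 r 63.9 z 247.3 Frad -2.3 Ftan -4.5 Fz 7.9 w 18.4 g 30
6.67 ang 235.8 r 63.8 z 248.0 Frad -7.1 Ftan -3.9 Fz 5.8 w 18.2 g 30
```

```bash
python3 -m crank '{"translation":[[9.4,-4.6,0.2],[10.1,-3.2,0.3],[10.3,-1.9,0.2],[10.3,-0.7,0.3],[10.3,0.9,0.2]],"yaw":[0,0,0,0,0]}' >/dev/null; python3 chk.py 15 572.2 62.5&& python3 -m crank '{"translation":[[10.1,2.5,0.3],[9.5,4,0.2],[8.8,5.5,0.3],[7.8,6.8,0.2],[6.7,7.9,0.3]],"yaw":[0,0,0,0,0]}' >/dev/null; python3 chk.py 15 572.2 62.5
```

```text
7.3 ang 279.9 r 65.6 z 249.2 Frad -5.6 Ftan -4.7 Fz 10.2 w 18.2 g 30
7.92 ang 323.9 r 65.7 z 250.4 Frad -7.9 Ftan -4.1 Fz 9.7 w 18.3 g 30
```

```bash
python3 -m crank '{"translation":[[4.7,9.3,0.5],[3.2,10,0.5],[1.9,10.5,0.5],[0.7,10.4,0.4],[-0.9,10.3,0.3]],"yaw":[0,0,0,0,0]}' >/dev/null; python3 chk.py 15 572.2 62.5&& python3 -m crank '{"translation":[[-2.5,10,0.3],[-4,9.6,0.2],[-5.5,8.7,0.2],[-6.8,7.8,0.3]],"yaw":[0,0,0,0]}' >/dev/null; python3 chk.py 15 572.2 62.5
```

```text
8.55 ang 10.2 r 65.8 z 251.8 Frad -1.3 Ftan -4.1 Fz 4.9 w 18.2 g 29
9.05 ang 46.5 r 66.4 z 252.8 Frad -2.8 Ftan -4.8 Fz 4.1 w 18.4 g 29
```

```bash
python3 -m crank '{"translation":[[-7.9,6.7,0.3],[-8.9,5.3,0.2],[-9.6,3.9,0.3],[-10.1,2.4,0.3]],"yaw":[0,0,0,0]}' >/dev/null; python3 chk.py 15 572.2 62.5; python3 steps.py 82.5 5 72
```

```text
9.55 ang 82.0 r 67.0 z 253.8 Frad -4.7 Ftan -4.7 Fz 3.4 w 18.3 g 29
82.5 [[-5.7,0.5,0.1],[-5.8,0.0,0.2],[-5.7,-0.5,0.1],[-5.7,-1.0,0.2],[-5.6,-1.5,0.1],[-5.4,-2.0,0.1],[-5.2,-2.4,0.2],[-5.0,-2.9,0.1],[-4.7,-3.3,0.2],[-4.4,-3.7,0.1]]
132.5 [[-4.1,-4.0,0.1],[-3.7,-4.5,0.2],[-3.3,-4.7,0.1],[-2.9,-5.0,0.1],[-2.4,-5.2,0.2],[-2.0,-5.4,0.1],[-1.5,-5.6,0.2],[-1.0,-5.6,0.1],[-0.5,-5.8,0.1],[0.0,-5.7,0.2]]
182.5 [[0.5,-5.8,0.1],[1.0,-5.6,0.2],[1.5,-5.6,0.1],[2.0,-5.4,0.1],[2.4,-5.2,0.2],[2.9,-5.0,0.1],[3.3,-4.7,0.1],[3.7,-4.4,0.2],[4.1,-4.1,0.1],[4.4,-3.7,0.2]]
232.5 [[4.7,-3.3,0.1],[5.0,-2.9,0.1],[5.2,-2.4,0.2],[5.4,-2.0,0.1],[5.6,-1.5,0.2],[5.7,-1.0,0.1],[5.7,-0.5,0.1],[5.8,0.0,0.2],[5.7,0.5,0.1],[5.7,1.0,0.2]]
282.5 [[5.5,1.5,0.1],[5.4,2.0,0.1],[5.3,2.4,0.2],[4.9,2.9,0.1],[4.8,3.3,0.1],[4.4,3.7,0.2],[4.0,4.1,0.1],[3.7,4.4,0.2],[3.3,4.7,0.1],[2.9,5.0,0.1]]
332.5 [[2.5,5.2,0.2],[1.9,5.4,0.1],[1.5,5.6,0.2],[1.0,5.6,0.1],[0.5,5.8,0.1],[0.0,5.7,0.2],[-0.5,5.8,0.1],[-1.0,5.6,0.2],[-1.5,5.6,0.1],[-1.9,5.4,0.1]]
382.5 [[-2.5,5.2,0.2],[-2.9,5.0,0.1],[-3.3,4.7,0.2],[-3.7,4.5,0.1],[-4.0,4.0,0.1],[-4.4,3.7,0.2],[-4.8,3.3,0.1],[-4.9,2.9,0.1],[-5.3,2.4,0.2],[-5.4,2.0,0.1]]
432.5 [[-5.5,1.5,0.2],[-5.7,1.0,0.1]]
```

```bash
m(){ python3 chk.py 9 572.4 63; }
python3 -m crank '{"translation":[[-5.7,0,0.2]],"yaw":[0]}' >/dev/null; m && python3 -m crank '{"translation":[[-5.8,-0.5,0.2]],"yaw":[0]}' >/dev/null && m && python3 -m crank '{"translation":[[-5.7,-0.8,0.1]],"yaw":[0]}' >/dev/null && m && python3 -m crank '{"translation":[[-5.7,-1.1,0.1]],"yaw":[0]}' >/dev/null && m && python3 -m crank '{"translation":[[-5.6,-1.5,0.1]],"yaw":[0]}' >/dev/null && m && python3 -m crank '{"translation":[[-5.4,-2,0.1]],"yaw":[0]}' >/dev/null && m && python3 -m crank '{"translation":[[-5.2,-2.4,0.2]],"yaw":[0]}' >/dev/null && m && python3 -m crank '{"translation":[[-5,-2.9,0.1]],"yaw":[0]}' >/dev/null && m && python3 -m crank '{"translation":[[-4.7,-3.3,0.2]],"yaw":[0]}' >/dev/null && m && python3 -m crank '{"translation":[[-4.4,-3.7,0.1]],"yaw":[0]}' >/dev/null && m
```

```text
9.68 ang 87.2 r 66.4 z 254.0 Frad -2.0 Ftan -3.5 Fz 3.6 w 18.0 g 29
9.8 ang 92.0 r 66.3 z 254.1 Frad 0.8 Ftan -4.1 Fz 2.5 w 17.8 g 29
9.93 ang 97.1 r 66.3 z 254.2 Frad 3.2 Ftan -4.4 Fz 2.8 w 17.7 g 29
10.05 ang 102.3 r 66.2 z 254.4 Frad 3.3 Ftan -4.7 Fz 3.9 w 18.4 g 29
10.18 ang 107.4 r 66.3 z 254.5 Frad 3.2 Ftan -3.9 Fz 3.5 w 18.1 g 29
10.3 ang 112.5 r 66.4 z 254.7 Frad 3.2 Ftan -4.0 Fz 4.5 w 17.9 g 29
10.43 ang 117.5 r 66.4 z 254.8 Frad 3.1 Ftan -3.8 Fz 3.1 w 17.8 g 29
10.55 ang 122.5 r 66.5 z 254.9 Frad 2.0 Ftan -5.0 Fz 5.3 w 18.2 g 29
10.68 ang 127.6 r 66.5 z 255.1 Frad 2.1 Ftan -4.1 Fz 3.3 w 18.1 g 29
10.8 ang 132.7 r 66.5 z 255.2 Frad 2.8 Ftan -4.1 Fz 5.8 w 18.3 g 30
```

```bash
m(){ python3 chk.py 8.5 572.4 63; }
python3 -m crank '{"translation":[[-4.1,-4,0.2]],"yaw":[0]}' >/dev/null; m && python3 -m crank '{"translation":[[-3.7,-4.5,0.2]],"yaw":[0]}' >/dev/null && m && python3 -m crank '{"translation":[[-3.3,-4.7,0.1]],"yaw":[0]}' >/dev/null && m && python3 -m crank '{"translation":[[-2.9,-5,0.2]],"yaw":[0]}' >/dev/null && m && python3 -m crank '{"translation":[[-2.4,-5.2,0.2]],"yaw":[0]}' >/dev/null && m && python3 -m crank '{"translation":[[-2,-5.4,0.1]],"yaw":[0]}' >/dev/null && m && python3 -m crank '{"translation":[[-1.5,-5.6,0.2]],"yaw":[0]}' >/dev/null && m && python3 -m crank '{"translation":[[-1,-5.6,0.1]],"yaw":[0]}' >/dev/null && m && python3 -m crank '{"translation":[[-0.5,-5.8,0.2]],"yaw":[0]}' >/dev/null && m && python3 -m crank '{"translation":[[0,-5.7,0.2]],"yaw":[0]}' >/dev/null && m && python3 -m crank '{"translation":[[0.5,-5.8,0.1]],"yaw":[0]}' >/dev/null && m && python3 -m crank '{"translation":[[1,-5.6,0.2]],"yaw":[0]}' >/dev/null && m && python3 -m crank '{"translation":[[1.5,-5.6,0.1]],"yaw":[0]}' >/dev/null && m && python3 -m crank '{"translation":[[2,-5.4,0.1]],"yaw":[0]}' >/dev/null && m && python3 -m crank '{"translation":[[2.4,-5.2,0.2]],"yaw":[0]}' >/dev/null && m && python3 -m crank '{"translation":[[2.9,-5,0.1]],"yaw":[0]}' >/dev/null && m && python3 -m crank '{"translation":[[3.3,-4.7,0.1]],"yaw":[0]}' >/dev/null && m && python3 -m crank '{"translation":[[3.7,-4.4,0.2]],"yaw":[0]}' >/dev/null && m && python3 -m crank '{"translation":[[4.1,-4.1,0.1]],"yaw":[0]}' >/dev/null && m && python3 -m crank '{"translation":[[4.4,-3.7,0.2]],"yaw":[0]}' >/dev/null && m
```

```text
10.93 ang 137.7 r 66.6 z 255.3 Frad 2.5 Ftan -4.2 Fz 4.0 w 17.9 g 29
11.05 ang 142.9 r 66.6 z 255.5 Frad 2.5 Ftan -4.4 Fz 4.8 w 18.0 g 30
11.18 ang 147.9 r 66.6 z 255.6 Frad 3.0 Ftan -3.8 Fz 5.7 w 18.1 g 30
11.3 ang 153.0 r 66.6 z 255.8 Frad 1.9 Ftan -4.5 Fz 5.7 w 18.0 g 30
11.43 ang 158.2 r 66.6 z 255.9 Frad 1.6 Ftan -3.7 Fz 4.7 w 17.8 g 30
11.55 ang 163.2 r 66.7 z 256.0 Frad 2.6 Ftan -4.5 Fz 5.3 w 18.3 g 30
11.68 ang 168.3 r 66.7 z 256.2 Frad 1.4 Ftan -4.1 Fz 5.0 w 18.5 g 30
11.8 ang 173.2 r 66.7 z 256.3 Frad 1.0 Ftan -3.9 Fz 5.6 w 18.0 g 30
11.93 ang 178.3 r 66.7 z 256.5 Frad 0.0 Ftan -4.8 Fz 5.2 w 18.1 g 30
12.05 ang 183.4 r 66.6 z 256.7 Frad 0.7 Ftan -4.2 Fz 5.4 w 18.0 g 30
12.18 ang 188.6 r 66.6 z 256.7 Frad 0.2 Ftan -4.2 Fz 4.8 w 18.2 g 30
12.3 ang 193.6 r 66.7 z 256.9 Frad -0.0 Ftan -4.1 Fz 4.5 w 18.3 g 30
12.43 ang 198.7 r 66.6 z 257.0 Frad -0.6 Ftan -4.9 Fz 4.0 w 18.4 g 30
12.55 ang 203.6 r 66.6 z 257.1 Frad -0.4 Ftan -4.2 Fz 5.4 w 18.0 g 30
12.68 ang 208.6 r 66.6 z 257.3 Frad -2.4 Ftan -3.7 Fz 5.1 w 17.9 g 29
12.8 ang 213.7 r 66.5 z 257.4 Frad -2.0 Ftan -3.8 Fz 4.1 w 17.8 g 30
12.93 ang 218.7 r 66.5 z 257.6 Frad -3.3 Ftan -4.6 Fz 4.1 w 17.9 g 30
13.05 ang 223.6 r 66.5 z 257.7 Frad -4.4 Ftan -5.0 Fz 3.7 w 18.0 g 29
13.18 ang 228.5 r 66.5 z 257.9 Frad -4.3 Ftan -4.3 Fz 5.5 w 18.3 g 30
13.3 ang 233.4 r 66.5 z 258.0 Frad -5.0 Ftan -4.6 Fz 4.5 w 17.6 g 29
```

```bash
m(){ python3 chk.py 8.5 572.4 63; }
python3 -m crank '{"translation":[[4.9,-3,0.2]],"yaw":[0]}' >/dev/null; m && python3 -m crank '{"translation":[[5.2,-2.6,0.1]],"yaw":[0]}' >/dev/null && m && python3 -m crank '{"translation":[[5.3,-2.1,0.2]],"yaw":[0]}' >/dev/null && m && python3 -m crank '{"translation":[[5.4,-1.8,0.1]],"yaw":[0]}' >/dev/null && m && python3 -m crank '{"translation":[[5.6,-1.4,0.2]],"yaw":[0]}' >/dev/null && m && python3 -m crank '{"translation":[[5.7,-0.9,0.1]],"yaw":[0]}' >/dev/null && m && python3 -m crank '{"translation":[[5.7,-0.4,0.1]],"yaw":[0]}' >/dev/null && m && python3 -m crank '{"translation":[[5.8,0.1,0.2]],"yaw":[0]}' >/dev/null && m && python3 -m crank '{"translation":[[5.7,0.6,0.1]],"yaw":[0]}' >/dev/null && m && python3 -m crank '{"translation":[[5.6,1,0.2]],"yaw":[0]}' >/dev/null && m && python3 -m crank '{"translation":[[5.5,1.5,0.1]],"yaw":[0]}' >/dev/null && m && python3 -m crank '{"translation":[[5.4,2,0.2]],"yaw":[0]}' >/dev/null && m && python3 -m crank '{"translation":[[5.2,2.4,0.1]],"yaw":[0]}' >/dev/null && m && python3 -m crank '{"translation":[[4.9,2.9,0.1]],"yaw":[0]}' >/dev/null && m && python3 -m crank '{"translation":[[4.8,3.3,0.2]],"yaw":[0]}' >/dev/null && m && python3 -m crank '{"translation":[[4.4,3.7,0.1]],"yaw":[0]}' >/dev/null && m && python3 -m crank '{"translation":[[4,4.1,0.2]],"yaw":[0]}' >/dev/null && m && python3 -m crank '{"translation":[[3.7,4.4,0.1]],"yaw":[0]}' >/dev/null && m && python3 -m crank '{"translation":[[3.3,4.7,0.2]],"yaw":[0]}' >/dev/null && m && python3 -m crank '{"translation":[[2.9,5,0.1]],"yaw":[0]}' >/dev/null && m
```

```text
13.43 ang 238.2 r 66.4 z 258.1 Frad -3.6 Ftan -3.7 Fz 3.6 w 18.1 g 30
13.55 ang 243.1 r 66.3 z 258.3 Frad -3.9 Ftan -4.8 Fz 5.7 w 17.7 g 30
13.68 ang 247.9 r 66.3 z 258.4 Frad -4.3 Ftan -3.6 Fz 4.6 w 18.3 g 30
13.8 ang 252.8 r 66.2 z 258.5 Frad -2.9 Ftan -4.2 Fz 7.0 w 18.6 g 30
13.93 ang 257.7 r 66.2 z 258.7 Frad -4.7 Ftan -4.3 Fz 5.2 w 17.6 g 30
14.05 ang 262.6 r 66.1 z 258.8 Frad -4.4 Ftan -5.1 Fz 6.5 w 18.3 g 30
14.18 ang 267.5 r 66.1 z 258.9 Frad -4.6 Ftan -4.5 Fz 7.2 w 17.7 g 30
14.3 ang 272.3 r 66.0 z 259.1 Frad -4.5 Ftan -4.3 Fz 6.9 w 17.9 g 30
14.43 ang 277.3 r 66.0 z 259.2 Frad -4.5 Ftan -5.0 Fz 7.4 w 18.2 g 30
14.55 ang 282.0 r 65.9 z 259.3 Frad -4.5 Ftan -4.9 Fz 6.5 w 18.2 g 30
14.68 ang 286.9 r 65.9 z 259.5 Frad -5.0 Ftan -3.8 Fz 5.9 w 18.1 g 30
14.8 ang 291.8 r 65.9 z 259.6 Frad -5.4 Ftan -3.8 Fz 6.9 w 18.5 g 30
14.93 ang 296.7 r 65.8 z 259.7 Frad -4.8 Ftan -4.0 Fz 8.0 w 17.9 g 30
15.05 ang 301.5 r 65.8 z 259.9 Frad -5.4 Ftan -4.3 Fz 7.9 w 18.0 g 30
15.18 ang 306.4 r 65.8 z 260.0 Frad -5.7 Ftan -4.6 Fz 7.0 w 18.1 g 30
15.3 ang 311.3 r 65.7 z 260.1 Frad -5.6 Ftan -3.6 Fz 8.2 w 17.7 g 30
15.43 ang 316.2 r 65.7 z 260.2 Frad -5.7 Ftan -3.7 Fz 6.4 w 18.1 g 30
15.55 ang 321.0 r 65.7 z 260.4 Frad -6.0 Ftan -4.3 Fz 8.0 w 18.2 g 30
15.68 ang 325.9 r 65.7 z 260.5 Frad -5.5 Ftan -5.0 Fz 6.6 w 18.1 g 30
15.8 ang 330.8 r 65.7 z 260.7 Frad -5.6 Ftan -4.2 Fz 7.8 w 17.4 g 30
```

```bash
m(){ python3 chk.py 8.5 572.4 63; }
python3 -m crank '{"translation":[[2.2,5.3,0.3]],"yaw":[0]}' >/dev/null; m && python3 -m crank '{"translation":[[1.7,5.5,0.3]],"yaw":[0]}' >/dev/null && m && python3 -m crank '{"translation":[[1.2,5.6,0.3]],"yaw":[0]}' >/dev/null && m && python3 -m crank '{"translation":[[0.7,5.7,0.3]],"yaw":[0]}' >/dev/null && m && python3 -m crank '{"translation":[[0.3,5.8,0.2]],"yaw":[0]}' >/dev/null && m && python3 -m crank '{"translation":[[-0.1,5.7,0.2]],"yaw":[0]}' >/dev/null && m && python3 -m crank '{"translation":[[-0.6,5.7,0.2]],"yaw":[0]}' >/dev/null && m && python3 -m crank '{"translation":[[-1,5.6,0.2]],"yaw":[0]}' >/dev/null && m && python3 -m crank '{"translation":[[-1.5,5.5,0.1]],"yaw":[0]}' >/dev/null && m && python3 -m crank '{"translation":[[-1.9,5.4,0.2]],"yaw":[0]}' >/dev/null && m && python3 -m crank '{"translation":[[-2.5,5.1,0.1]],"yaw":[0]}' >/dev/null && m && python3 -m crank '{"translation":[[-2.9,4.9,0.2]],"yaw":[0]}' >/dev/null && m && python3 -m crank '{"translation":[[-3.3,4.6,0.1]],"yaw":[0]}' >/dev/null && m && python3 -m crank '{"translation":[[-3.7,4.4,0.2]],"yaw":[0]}' >/dev/null && m && python3 -m crank '{"translation":[[-4,4,0.1]],"yaw":[0]}' >/dev/null && m && python3 -m crank '{"translation":[[-4.4,3.6,0.2]],"yaw":[0]}' >/dev/null && m && python3 -m crank '{"translation":[[-4.8,3.2,0.1]],"yaw":[0]}' >/dev/null && m && python3 -m crank '{"translation":[[-4.9,2.8,0.2]],"yaw":[0]}' >/dev/null && m && python3 -m crank '{"translation":[[-5.3,2.4,0.1]],"yaw":[0]}' >/dev/null && m && python3 -m crank '{"translation":[[-5.4,1.9,0.2]],"yaw":[0]}' >/dev/null && m
```

```text
15.93 ang 335.6 r 65.6 z 260.8 Frad -5.4 Ftan -3.4 Fz 5.3 w 18.0 g 30
16.05 ang 340.4 r 65.5 z 261.0 Frad -4.1 Ftan -4.0 Fz 4.7 w 17.9 g 30
16.18 ang 345.7 r 65.4 z 261.2 Frad -2.3 Ftan -3.6 Fz 2.3 w 17.9 g 29
16.3 ang 351.7 r 65.4 z 261.4 Frad -0.4 Ftan -4.4 Fz -0.2 w 18.3 g 29
16.43 ang 357.5 r 65.4 z 261.6 Frad -0.8 Ftan -4.7 Fz -1.3 w 18.0 g 29
16.55 ang 3.0 r 65.3 z 261.8 Frad 1.3 Ftan -3.9 Fz -4.0 w 17.9 g 29
16.68 ang 8.3 r 65.3 z 262.0 Frad -0.1 Ftan -4.0 Fz -5.7 w 18.0 g 29
16.8 ang 13.4 r 65.3 z 262.2 Frad 1.7 Ftan -3.5 Fz -7.9 w 18.1 g 28
16.93 ang 18.5 r 65.3 z 262.3 Frad 1.2 Ftan -3.0 Fz -9.4 w 17.8 g 28
17.05 ang 23.6 r 65.3 z 262.5 Frad 0.8 Ftan -4.0 Fz -10.6 w 18.1 g 28
17.18 ang 28.6 r 65.4 z 262.7 Frad 2.0 Ftan -4.1 Fz -12.6 w 18.0 g 28
17.3 ang 33.7 r 65.4 z 262.9 Frad 2.6 Ftan -4.6 Fz -14.0 w 18.1 g 28
17.43 ang 38.7 r 65.4 z 263.1 Frad 2.9 Ftan -3.1 Fz -15.3 w 18.2 g 28
17.55 ang 43.7 r 65.4 z 263.3 Frad 1.9 Ftan -4.6 Fz -17.1 w 18.1 g 28
17.68 ang 48.7 r 65.5 z 263.4 Frad 3.0 Ftan -3.3 Fz -17.1 w 18.0 g 28
17.8 ang 53.7 r 65.5 z 263.6 Frad 3.9 Ftan -4.3 Fz -19.5 w 18.0 g 28
17.93 ang 58.8 r 65.6 z 263.8 Frad 2.7 Ftan -4.6 Fz -19.4 w 17.7 g 28
18.05 ang 63.9 r 65.7 z 263.9 Frad 3.3 Ftan -3.9 Fz -21.1 w 17.9 g 28
18.18 ang 69.0 r 65.7 z 264.0 Frad 3.0 Ftan -3.7 Fz -19.7 w 17.7 g 28
18.3 ang 74.1 r 65.8 z 264.2 Frad 2.9 Ftan -3.3 Fz -21.6 w 17.7 g 28
```

```bash
m(){ python3 chk.py 8 572.4 63; }
python3 -m crank '{"translation":[[-5.5,1.4,-0.5]],"yaw":[0]}' >/dev/null; m && python3 -m crank '{"translation":[[-5.7,0.9,-0.5]],"yaw":[0]}' >/dev/null && m && python3 -m crank '{"translation":[[-5.7,0.5,-0.5]],"yaw":[0]}' >/dev/null && m && python3 -m crank '{"translation":[[-5.8,0,-0.4]],"yaw":[0]}' >/dev/null && m && python3 -m crank '{"translation":[[-5.7,-0.5,-0.2]],"yaw":[0]}' >/dev/null && m && python3 -m crank '{"translation":[[-5.7,-1,0]],"yaw":[0]}' >/dev/null && m && python3 -m crank '{"translation":[[-5.6,-1.5,0.1]],"yaw":[0]}' >/dev/null && m && python3 -m crank '{"translation":[[-5.4,-2,0.1]],"yaw":[0]}' >/dev/null && m && python3 -m crank '{"translation":[[-5.2,-2.4,0.2]],"yaw":[0]}' >/dev/null && m && python3 -m crank '{"translation":[[-5,-2.9,0.1]],"yaw":[0]}' >/dev/null && m
```

```text
18.43 ang 78.7 r 65.8 z 264.3 Frad 3.5 Ftan -4.1 Fz -17.7 w 17.9 g 28
18.55 ang 80.7 r 65.7 z 264.7 Frad 3.5 Ftan -16.6 Fz -20.8 w 17.8 g 28
```

```bash
python3 -m crank '{"translation":[[2,-0.3,-1],[1.8,-0.3,-1],[0,0,-0.5],[0,0,0]],"yaw":[0,0,0,0]}' >/dev/null;  python3 chk.py 8 572.4 63
```

```text
19.05 ang 79.5 r 66.3 z 264.0 Frad 4.4 Ftan 2.6 Fz 4.2 w 17.8 g 32
```

```bash
python3 -m crank '{"translation":[[-1.3,0.2,0],[-0.9,0.1,0],[0,0,0]],"yaw":[0,0,0]}' >/dev/null;  python3 chk.py 8 572.4 63; python3 -m crank '{"translation":[[0.4,0,0],[0,0,0]],"yaw":[0,0]}' -0.4 >/dev/null;  python3 -m crank '{"translation":[[0,0,0],[0,0,0],[0,0,0]],"yaw":[0,0,0]}' ; python3 chk.py 8 572.4 63
```

```text
19.43 ang 79.7 r 66.2 z 264.0 Frad 5.6 Ftan -2.8 Fz 5.7 w 17.8 g 33
time: 20.05
tool_pos: [582.0, 127.4, 261.2]
tool_rot: [[-0.922, 0.387, -0.0], [0.387, 0.922, -0.0], [0.0, -0.0, -1.0]]
ft_force: [0.3, 0.1, 0.0]
grip_width: 59.9
gripper_force: 0.0
20.05 ang 81.5 r 65.1 z 261.2 Frad 0.1 Ftan -0.3 Fz 0.0 w 59.9 g 0
```

```bash
python3 -m crank '{"translation":[[0,0,20],[0,0,30],[0,0,30]],"yaw":[0,0,0]}' >/dev/null; python3 - <<'E'
from fit import *
L=marks(["bed_end","wheel_hub","mould_handle","mould_mouth"],3)
v,r=fit([l for l in L if l[1]!="wheel_hub" or 1]); print(np.round(v,2),np.degrees(v[2]))
m=model(v)
for k in("bed_end","wheel_hub","mould_handle","mould_mouth"): print(k,m[k].round(1))
for i,(p,k,u) in enumerate(L): print(k,u.round(1),(r[2*i:2*i+2]*1.2).round(1),end=" ")
t=L[-1][0]; s=bot.get_image("side"); t=bot.get_image("top")
cv2.imwrite("pics/a.png",np.hstack([cv2.resize(t["frame"][150:230,300:380],(400,400),interpolation=3),cv2.resize(s["frame"][200:280,300:380],(400,400),interpolation=3)]))
for n in("bed_end","mould_handle"): print(n,proj(t,m[n]),proj(s,m[n]))
print(bot.observe()["time"])
E
```

```text
[ 5.7389e+02  6.0460e+01  1.3500e+00  2.2928e+02 -4.7800e+00 -1.8100e+00
  1.0000e-01  2.0000e-02] 77.38425150456602
bed_end [ 532.8 -123.    30. ]
wheel_hub [573.9  60.5 229.3]
mould_handle [544.  -88.4  68. ]
mould_mouth [573.4  58.7 100. ]
bed_end [355.2 255.8] [-0.9  2.3] wheel_hub [322.7 164.3] [-1.2  3.8] mould_handle [349.1 240.6] [0.  0.2] mould_mouth [321.4 196.2] [-0.4  4. ] bed_end [364.7 199.8] [-1.  -3.1] wheel_hub [304.5 174. ] [0.2 0.1] mould_handle [355.2 189.8] [-1.2  2.1] mould_mouth [306.6 181.8] [ 0.6 -1. ] bed_end [354.1 256.6] [0.2 1.5] wheel_hub [322.5 167.4] [-1.   0.7] mould_handle [349.4 243.9] [-0.3 -3.1] bed_end [363.8 196.3] [-0.1  0.4] wheel_hub [303.8 174.4] [ 0.9 -0.3] mould_handle [353.8 191.8] [0.2 0.1] mould_mouth [307.1 181.5] [ 0.1 -0.7] bed_end [350.8 254. ] [3.5 4.1] wheel_hub [322.3 169.4] [-0.8 -1.3] mould_handle [348.8 242.8] [ 0.3 -2. ] bed_end [362.7 199.8] [ 1.  -3.1] wheel_hub [305.3 177.3] [-0.6 -3.2] mould_handle [354.2 190.6] [-0.2  1.3] mould_mouth [307.7 181.6] [-0.5 -0.8] bed_end [363.66236564 196.66767155] [354.33087754 258.10905792]
mould_handle [354.00662032 191.87574197] [349.11508915 240.75812227]
22.025
```

View pics/a.png

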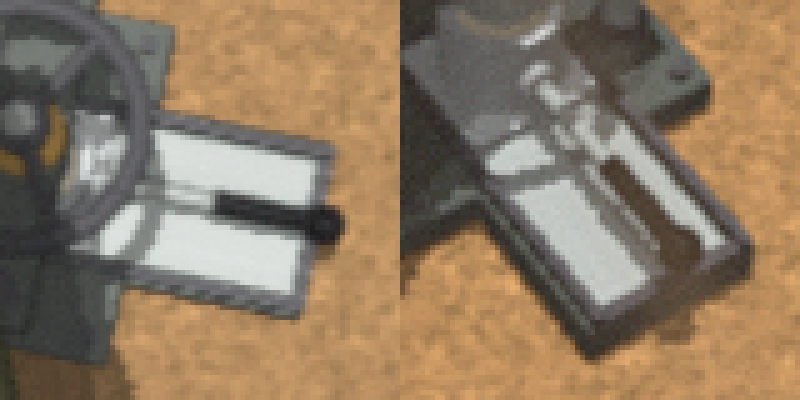

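The top crop has the bar running from about (217,205) to the ball at (327,224), and the bed-end corners at (332,148) and (302,318). In the side crop the bar runs from (612,172) to the ball at (682,248).

```bash
python3 - <<'E'
from fit import *
t=bot.get_image("top");s=bot.get_image("side")
T=lambda u,v,z:atz(t,(300+u/5-.4,150+v/5-.4),z)[:2].round(1); S=lambda u,v,z:atz(s,(300+(u-400)/5-.4,200+v/5-.4),z)[:2].round(1)
a,b=T(217,205,68),T(327,224,68);print("top",a,b,np.degrees(np.arctan2(*(a-b)[::-1])),np.hypot(*(a-b)))
print("bed end corners",T(332,148,38),T(302,318,38))
print("strip ends", T(160,112,40))
a,b=S(612,172,72),S(682,248,72);print("side",a,b)
E
```

```text
top [547.7 -53.6] [ 536.4 -123.1] 80.76509388739714 70.4126409105638
bed end corners [ 589.2 -129.6] [ 478.3 -110.4]
strip ends [611.3 -17.6]
side [544.4 -59.4] [ 534.1 -124.4]
```

```bash
python3 -m crank '{"translation":[[-7,-36,0],[-7,-36,0],[-7,-36,0],[-7,-36,0],[-6,-35,0],[-6,-35,0],[0,0,-50],[0,0,-50],[0,0,-40]],"yaw":[-10,-10,-10,-10,-10,-10,-10,-7.5,0]}' && python3 -m crank '{"translation":[[0,0,-40],[0,0,-40],[0,0,0]],"yaw":[0,0,0]}'
python3 - <<'E'
from fit import *
t=bot.get_image("side");o=bot.observe();print(proj(t,o["tool_pos"]))
cv2.imwrite("pics/b.png",cv2.resize(t["frame"][190:270,300:400],(750,600),interpolation=3))
E
```

```text
time: 23.25
tool_pos: [541.4, -86.6, 199.4]
tool_rot: [[0.18, 0.984, -0.001], [0.984, -0.18, 0.0], [0.0, -0.001, -1.0]]
ft_force: [0.3, -0.1, 0.0]
grip_width: 59.7
gripper_force: 0.0
time: 23.62
tool_pos: [539.3, -86.0, 118.6]
tool_rot: [[0.179, 0.984, -0.006], [0.984, -0.179, 0.001], [-0.0, -0.006, -1.0]]
ft_force: [0.7, 0.2, 0.4]
grip_width: 60.0
gripper_force: 0.0
[348.96261704 229.01645901]
```

View pics/b.png

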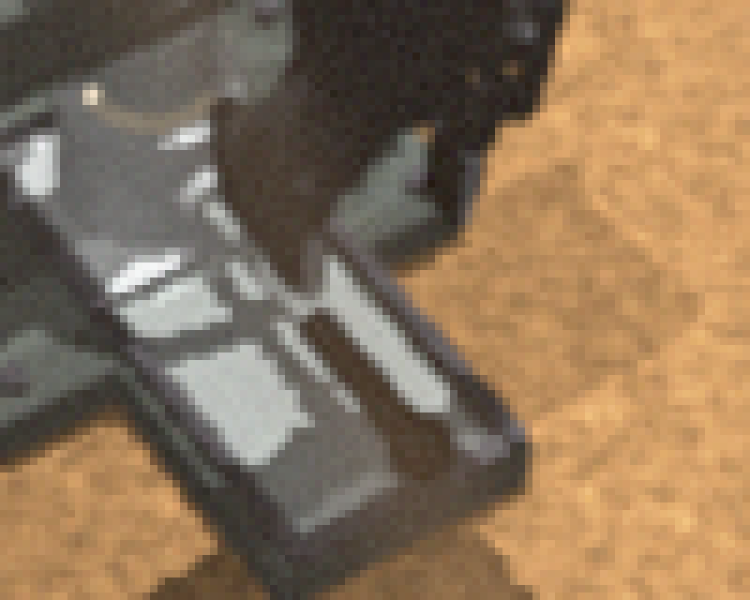

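The fingers straddle the bar in the side view. The bar's middle is near crop (352,370) and the gripper centre line falls on it, so I'll lower and grip.

```bash
python3 -m crank '{"translation":[[0,0,-30],[0,0,-24],[0,0,-12],[0,0,-4],[0,0,0],[0,0,0]],"yaw":[0,0,0,0,0,0]}' && python3 -m crank '{"translation":[[0,0,0],[0,0,0],[0,0,0],[0,0,0],[0,0,0],[0,0,0]],"yaw":[0,0,0,0,0,0]}' 1 35
```

```text
time: 24.42
tool_pos: [543.0, -86.6, 52.3]
tool_rot: [[0.179, 0.984, 0.002], [0.984, -0.179, -0.0], [0.0, 0.002, -1.0]]
ft_force: [0.3, -0.4, 0.7]
grip_width: 59.9
gripper_force: 0.0
time: 25.18
tool_pos: [542.1, -86.4, 51.3]
tool_rot: [[0.179, 0.984, -0.0], [0.984, -0.179, -0.0], [-0.0, -0.0, -1.0]]
ft_force: [-0.2, 0.2, -0.2]
grip_width: -0.2
gripper_force: 0.0
```

```bash
python3 - <<'E'
from fit import *
t=bot.get_image("side");q=bot.get_image("top");o=bot.observe();print(proj(t,o["tool_pos"]),proj(q,o["tool_pos"]))
for p in(t,q): print([(np.round(x["location"],1),round(x["p"],2)) for x in bot.mark_of(p,"mould_handle")])
cv2.imwrite("pics/c.png",np.hstack([cv2.resize(t["frame"][190:270,310:390],(400,400),interpolation=3),cv2.resize(q["frame"][150:230,310:390],(400,400),interpolation=3)]))
E
```

```text
[347.82273885 244.35213798] [352.96501458 193.02979058]
[(array([348.5, 240.6]), 0.63)]
[(array([354.6, 191.9]), 0.62)]
```

View pics/c.png

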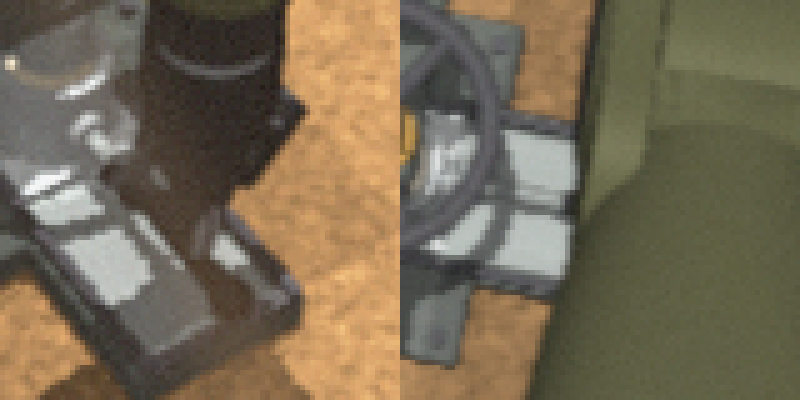

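```bash
python3 - <<'E'
from fit import *
t=bot.get_image("side");o=bot.observe();print(o["grip_width"],o["gripper_force"],o["tool_pos"],o["joint_torque"])
f=t["frame"][205:265,320:380].astype(float);f=255*(np.clip(f/150,0,1))**.5
im=cv2.resize(f.astype(np.uint8),(600,600),interpolation=2)
for z in(51,70,90):
    u=(proj(t,[542,-86.5,z])-[320,205]+.5)*10; cv2.circle(im,tuple(int(a) for a in u),4,(0,0,255),1)
for X in([542,-87,68],[547.5,-55,68],[534.7,-128,68]):
    u=(proj(t,X)-[320,205]+.5)*10; cv2.circle(im,tuple(int(a) for a in u),4,(0,255,0),1)
cv2.imwrite("pics/d.png",im)
E
```

```text
0.05781645088597625 0.0 [542.12219625 -86.44331202  51.28178713] [-1.67040373e-03 -5.03145325e+01  2.95107704e+01  1.79992781e-03
 -8.26777887e-05 -3.55548218e-05]
```

View pics/d.png

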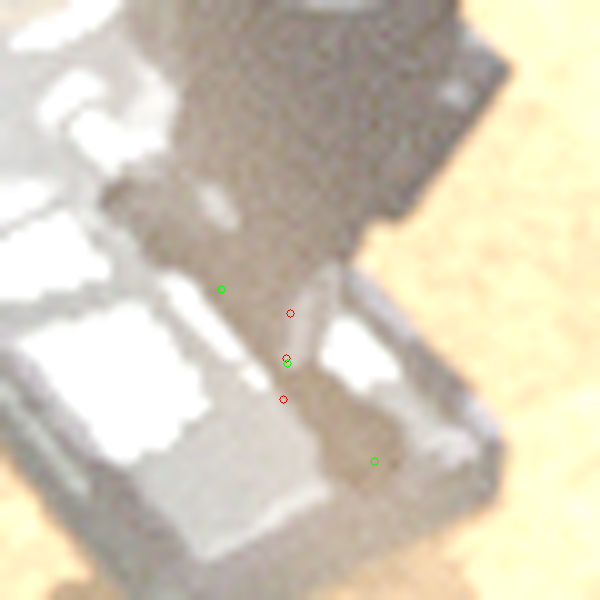

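The bar hasn't moved, and its ball is still at full-frame (356,249). The fingers shut without taking it: their visible end, crop (300,365), is above or behind the bar. I'll open again and close while watching each row.

```bash
cat > w.py <<'E'
from rig import bot;import numpy as np
o=bot.observe();print(round(o["time"],2),np.round(o["tool_pos"],1),"w %.1f g %.1f"%(o["grip_width"],o["gripper_force"]),np.round(o["ft_force"],1),np.round(o["ft_torque"],2))
E
python3 -m crank '{"translation":[[0,0,0],[0,0,0],[0,0,0]],"yaw":[0,0,0]}' -0.4 >/dev/null; python3 w.py;  python3 -m crank '{"translation":[[0,0,0],[0,0,0]],"yaw":[0,0]}' >/dev/null; python3 w.py
for i in 1; do python3 -m crank '{"translation":[[0,0,0]],"yaw":[0]}' 0.5 20 >/dev/null; python3 w.py; python3 -m crank '{"translation":[[0,0,0]],"yaw":[0]}' >/dev/null; python3 w.py;python3 -m crank '{"translation":[[0,0,0]],"yaw":[0]}' >/dev/null; python3 w.py; done
python3 - <<'E'
from fit import *
t=bot.get_image("side");
f=t["frame"][205:265,320:380].astype(float);f=255*(np.clip(f/150,0,1))**.5
cv2.imwrite("pics/e.png",cv2.resize(f.astype(np.uint8),(600,600),interpolation=2))
E
```

```text
25.8 [542.1 -86.5  51.3] w 54.6 g 0.0 [-0.9 -0.  -0.2] [ 0.03  0.04 -0.01]
26.05 [542.1 -86.5  51.3] w 59.7 g 0.0 [ 0.   0.2 -0.1] [-0.01  0.    0.01]
26.18 [542.1 -86.5  51.3] w 42.9 g 0.0 [-0.3  0.3  1. ] [ 0.01 -0.05 -0.03]
26.3 [542.1 -86.5  51.3] w 24.1 g 0.0 [ 0.5  0.1 -0.2] [-0.02 -0.03 -0.  ]
26.43 [542.2 -86.5  51.3] w 21.1 g 0.0 [ 0.4 -0.   0.8] [ 0.01  0.02 -0.03]
```

View pics/e.png

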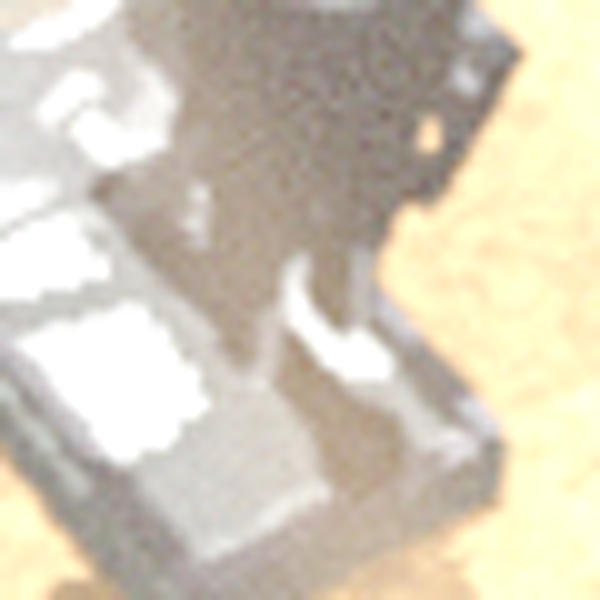

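Two fingers straddle the bar at 21 mm opening: the near tip is at crop (250,375), the far tip near (350,330), and the bar between shows at (285,340). The bar must lie lower or farther off than I assumed, so I'll triangulate it.

```bash
python3 - <<'E'
from fit import *
t=bot.get_image("side");q=bot.get_image("top")
R=np.array(bot.observe()["tool_rot"]);P=np.array(bot.observe()["tool_pos"])
for d in(-11,-25,11,25): 
  for z in(0,8): print(d,z,((proj(t,P+R[:,1]*d+[0,0,z])-[320,205]+.5)*10).round(0))
su=[[349.1,240.6],[349.4,243.9],[348.8,242.8],[348.5,240.6]];tu=[[355.2,189.8],[353.8,191.8],[354.2,190.6],[354.6,191.9]]
print(tri([(t,np.mean(su,0)),(q,np.mean(tu,0))]))
# hand-read features: bar start and ball
for s_,t_ in(((342.0,234.0),(343.0,190.6)),((356.2,249.0),(365.0,194.4))): print(tri([(t,s_),(q,t_)]))
for z in(45,55,68): print(z,atz(t,(348.2,241.3),z),atz(q,(353.5,192),z))
E
```

```text
-11 0 [252. 415.]
-11 8 [254. 398.]
-25 0 [212. 436.]
-25 8 [213. 419.]
11 0 [314. 382.]
11 8 [316. 365.]
25 0 [354. 361.]
25 8 [356. 344.]
(array([545.93921085, -89.03756936,  61.74861085]), [np.float64(1.9313993928696203), np.float64(1.9313993928697257)])
(array([548.84117457, -54.34689605,  63.58146493]), [np.float64(0.8261231798492192), np.float64(0.8261231798492893)])
(array([ 536.31984008, -123.03974478,   69.55985378]), [np.float64(0.16717101483783736), np.float64(0.1671710148379268)])
45 [554.71081599 -76.23514666  45.        ] [546.12713048 -88.6426239   45.        ]
55 [548.61637242 -81.33476542  55.        ] [545.0272074 -87.8326616  55.       ]
68 [540.69359578 -87.9642698   68.        ] [543.59730738 -86.7797106   68.        ]
```

The near tip shows about 4.5 px (about 16 mm) higher than the reported TCP projects. The fingertips therefore sit higher than reported and closed just over the bar. The 18 mm width on the 22 mm barrel fits that too. I'll open and go lower in small steps, watching the force.

```bash
f(){ python3 -c "
from rig import bot;import sys;sys.exit(int(max(map(abs,bot.observe()['ft_force']))>5))"; }
python3 -m crank '{"translation":[[0,0,0],[0,0,0],[0,0,0]],"yaw":[0,0,0]}' -0.5 >/dev/null; python3 w.py; python3 -m crank '{"translation":[[0,0,-5],[0,0,0]],"yaw":[0,0]}' >/dev/null; python3 w.py; f && python3 -m crank '{"translation":[[0,0,-5],[0,0,0]],"yaw":[0,0]}' >/dev/null; python3 w.py; f && python3 -m crank '{"translation":[[0,0,-4],[0,0,0]],"yaw":[0,0]}' >/dev/null; python3 w.py; f && python3 -m crank '{"translation":[[0,0,-4],[0,0,0]],"yaw":[0,0]}' >/dev/null; python3 w.py; f && python3 -m crank '{"translation":[[0,0,0],[0,0,0],[0,0,0],[0,0,0]],"yaw":[0,0,0,0]}' 0.6 25 >/dev/null; python3 w.py
```

```text
26.95 [542.1 -86.5  51.3] w 63.7 g 0.0 [-0.7 -0.3 -0.3] [ 0.02  0.04 -0.  ]
27.2 [541.6 -86.4  45.7] w 64.2 g 0.0 [ 0.7 -0.5  1.1] [ 0.02 -0.03  0.  ]
27.45 [541.7 -86.4  40.8] w 64.1 g 0.0 [ 0.2 -0.7 -0.2] [ 0.    0.01 -0.01]
27.7 [541.8 -86.4  36.9] w 63.7 g 0.0 [-0.2  0.4 -0.3] [ 0.02 -0.03  0.02]
27.95 [541.8 -86.4  32.9] w 64.1 g 0.0 [0.7 0.  0.8] [-0.04  0.02 -0.04]
28.45 [542.2 -86.5  33.4] w 17.5 g 0.0 [ 0.7 -0.1  1.3] [-0.04 -0.02 -0.02]
```

Now close fully.

```bash
python3 -m crank '{"translation":[[0,0,0],[0,0,0],[0,0,0]],"yaw":[0,0,0]}' 1 30 >/dev/null; python3 w.py; python3 -m crank '{"translation":[[0,0,0],[0,0,0]],"yaw":[0,0]}' >/dev/null; python3 w.py
```

```text
28.82 [542.3 -86.5  33.5] w 14.6 g 29.7 [0.  0.4 1.8] [ 0.   -0.06 -0.15]
29.07 [542.3 -86.5  33.4] w 14.5 g 29.8 [0.1 0.  2.7] [-0.06 -0.14 -0.19]
```

```bash
f(){ python3 w.py; python3 -c "
from rig import bot;import sys,numpy as np;F=np.array(bot.observe()['ft_force']);sys.exit(int(np.hypot(F[0],F[1])>11))"; }
python3 -m crank '{"translation":[[-0.6,-3,0.4],[-0.6,-3,0.2]],"yaw":[0,0]}' >/dev/null; f && python3 -m crank '{"translation":[[-1,-5,0],[-1,-5,0]],"yaw":[0,0]}' >/dev/null && f && python3 -m crank '{"translation":[[-1,-5,0],[-1,-5,0]],"yaw":[0,0]}' >/dev/null && f && python3 -m crank '{"translation":[[-1,-5,0],[-1,-5,0]],"yaw":[0,0]}' >/dev/null && f
```

```text
29.32 [540.7 -91.9  33.6] w 14.6 g 29.3 [ 1.3  4.1 -2.6] [ 0.72 -0.25 -0.09]
29.57 [ 538.4 -102.7   33.6] w 14.7 g 29.2 [ 0.6  3.4 -2.7] [ 0.77 -0.2  -0.01]
29.82 [ 536.5 -112.9   33.7] w 14.3 g 29.2 [ 0.4  3.6 -3.5] [ 0.71 -0.13 -0.01]
30.07 [ 534.7 -122.8   33.8] w 14.7 g 29.2 [ 0.2  3.9 -3.8] [ 0.7  -0.19  0.01]
```

```bash
f(){ python3 w.py; python3 -c "
from rig import bot;import sys,numpy as np;F=np.array(bot.observe()['ft_force']);sys.exit(int(np.hypot(F[0],F[1])>9))"; }
python3 -m crank '{"translation":[[-1,-5,0],[-1,-5,0]],"yaw":[0,0]}' >/dev/null; f && python3 -m crank '{"translation":[[-1,-5,0],[-1,-5,-0.2]],"yaw":[0,0]}' >/dev/null && f && python3 -m crank '{"translation":[[-1,-5,0],[-1,-5,0]],"yaw":[0,0]}' >/dev/null && f && python3 -m crank '{"translation":[[-1,-5,0],[-1,-5,0]],"yaw":[0,0]}' >/dev/null && f && python3 -m crank '{"translation":[[-1,-5,0],[-1,-5,0]],"yaw":[0,0]}' >/dev/null && f && python3 -m crank '{"translation":[[-1,-5,0],[-1,-5,0]],"yaw":[0,0]}' >/dev/null && f && python3 -m crank '{"translation":[[-1,-5,0],[-1,-5,0]],"yaw":[0,0]}' >/dev/null && f && python3 -m crank '{"translation":[[-1,-5,0]],"yaw":[0]}' >/dev/null && f
```

```text
30.32 [ 532.8 -132.8   33.9] w 14.7 g 29.2 [-0.4  3.  -2.6] [ 0.59 -0.12  0.01]
30.57 [ 530.9 -142.8   33.7] w 14.6 g 29.2 [ 0.4  3.6 -2.5] [ 0.68 -0.16 -0.05]
30.82 [ 528.8 -152.8   33.7] w 14.2 g 29.2 [ 0.2  3.9 -3.8] [ 0.69 -0.12  0.03]
31.07 [ 526.8 -162.8   33.7] w 14.8 g 29.2 [ 0.7  3.  -2.2] [ 0.68 -0.14 -0.01]
31.32 [ 524.8 -172.8   33.7] w 14.7 g 29.2 [ 1.1  3.2 -2.8] [ 0.66 -0.18 -0.  ]
31.57 [ 522.8 -182.8   33.7] w 14.6 g 29.2 [ 1.4  2.7 -3.4] [ 0.73 -0.15 -0.01]
31.82 [ 520.8 -192.8   33.7] w 14.6 g 29.2 [ 0.7  4.2 -2.4] [ 0.63 -0.19 -0.08]
31.95 [ 519.8 -197.8   33.7] w 14.7 g 29.3 [ 0.7  3.7 -2.5] [ 0.69 -0.16 -0.02]
```

```bash
f(){ python3 w.py; python3 -c "
from rig import bot;import sys,numpy as np;F=np.array(bot.observe()['ft_force']);sys.exit(int(np.hypot(F[0],F[1])>8))"; }
python3 -m crank '{"translation":[[-0.6,-3,-0.4]],"yaw":[0]}' >/dev/null; f && python3 -m crank '{"translation":[[-0.6,-3,-0.3]],"yaw":[0]}' >/dev/null && f && python3 -m crank '{"translation":[[-0.6,-3,0]],"yaw":[0]}' >/dev/null && f && python3 -m crank '{"translation":[[-0.4,-2,0]],"yaw":[0]}' >/dev/null && f && python3 -m crank '{"translation":[[-0.4,-2,0]],"yaw":[0]}' >/dev/null && f && python3 -m crank '{"translation":[[-0.4,-2,0]],"yaw":[0]}' >/dev/null && f && python3 -m crank '{"translation":[[-0.4,-2,0]],"yaw":[0]}' >/dev/null && f && python3 -m crank '{"translation":[[-0.4,-2,0]],"yaw":[0]}' >/dev/null && f && python3 -m crank '{"translation":[[-0.4,-2,0]],"yaw":[0]}' >/dev/null && f && python3 -m crank '{"translation":[[-0.4,-2,0]],"yaw":[0]}' >/dev/null && f && python3 -m crank '{"translation":[[-0.4,-2,0]],"yaw":[0]}' >/dev/null && f && python3 -m crank '{"translation":[[-0.4,-2,0]],"yaw":[0]}' >/dev/null && f
```

```text
32.08 [ 519.5 -200.5   33.5] w 14.7 g 29.5 [ 1.6  6.1 -0.5] [ 1.1  -0.21  0.  ]
32.2 [ 519.1 -203.2   33.3] w 14.8 g 29.6 [0.5 5.8 1.1] [ 1.16 -0.12  0.07]
32.33 [ 518.6 -206.1   33.4] w 14.7 g 29.5 [0.6 6.1 0.3] [ 1.18 -0.16  0.02]
32.45 [ 518.2 -208.2   33.4] w 14.7 g 29.5 [ 1.4  4.7 -0.1] [ 1.12 -0.2  -0.11]
32.58 [ 517.9 -210.1   33.4] w 14.9 g 29.5 [0.3 5.9 0.1] [ 1.09 -0.25  0.02]
32.7 [ 517.5 -212.1   33.5] w 14.7 g 29.5 [ 1.2  5.6 -0.1] [ 1.11 -0.24 -0.03]
32.83 [ 517.  -214.1   33.4] w 14.4 g 29.5 [0.5 5.6 0.1] [ 1.1  -0.21  0.03]
32.95 [ 516.7 -216.1   33.4] w 14.8 g 29.5 [1.5 6.  0.5] [ 1.15 -0.23 -0.02]
33.08 [ 516.  -217.    33.2] w 14.3 g 29.5 [ 1.6 10.8 -1. ] [ 2.33 -0.35 -0.07]
```

Travel is 133 mm and the force rose at the lip. I'll ease off, let go and lift.

```bash
python3 -m crank '{"translation":[[0.2,1.2,0],[0,0.4,0],[0,0,0]],"yaw":[0,0,0]}' >/dev/null; python3 w.py; python3 -m crank '{"translation":[[0,0,0],[0,0,0],[0,0,0],[0,0,0]],"yaw":[0,0,0,0]}' -0.5 >/dev/null; python3 w.py; python3 -m crank '{"translation":[[0,0,10],[0,0,25],[0,0,40],[0,0,50],[0,0,50],[0,0,50],[0,0,40]],"yaw":[0,0,0,0,0,0,0]}' >/dev/null; python3 -m crank '{"translation":[[-20,-40,0],[-20,-40,0],[-20,-30,0],[0,0,0],[0,0,0]],"yaw":[0,0,0,0,0]}' >/dev/null; python3 w.py
python3 - <<'E'
from fit import *
L=marks(["bed_end","wheel_hub","mould_handle","mould_mouth","press","crank_grip"],2)
for k in("press","wheel_hub","crank_grip","bed_end","mould_mouth","mould_handle"):
    g={}
    for p,n,u in L:
        if n==k: g.setdefault("side" if p["xyz"][1]<-300 else "top",[]).append((p,u))
    if len(g)==2: print(k,*[np.round(x,1) for x in tri([(v[0][0],np.mean([b for _,b in v],0)) for v in g.values()])])
    else: print(k,list(g))
E
```

```text
33.45 [ 516.  -217.    33.2] w 14.7 g 29.8 [-0.9  4.   1.7] [ 0.85  0.15 -0.15]
33.95 [ 516.  -217.1   33. ] w 64.1 g 0.0 [-0.3 -0.4  0. ] [0.01 0.04 0.06]
35.45 [ 456.1 -326.6  298.4] w 64.1 g 0.0 [ 0.1 -0.2  0.5] [ 0.02 -0.01  0.01]
press [570.9  64.2  -1.5] [5.7 5.7]
wheel_hub [564.2  56.4 245.6] [3.9 3.9]
crank_grip [584.3 126.8 281.1] [0.8 0.8]
bed_end [ 526.4 -126.9   42.9] [0.4 0.4]
mould_mouth [471.8 -30.9 310.6] [56. 56.]
mould_handle [ 518.6 -218.4   68.9] [4.4 4.4]
```

```bash
python3 -c "
from rig import bot
print(bot.job_done())"
```

```text
the job is handed in; nothing more can be done
None
```

I wound the handwheel about 1.7 turns anticlockwise until it came up solid, left it there, then drew the mould 133 mm out to the lip and let go. I handed the job in at about 36 s; the last camera check showed no sign that the press had moved, and I never went near the pitcher, candles or tin.

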